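Click the sander's speed lever to the third detent and start it

ROBOT

A 6-joint arm with a two-finger parallel gripper is mounted at the origin on the work surface. World frame = base frame: x ahead of the robot, y to its left, z up, the work surface at z = 0. Lengths are in m, angles in rad, forces in N, time in s.
With the tool pointing down it reaches from about 0.35 to 0.975 m from the base axis. Payload 17.4 kg.
Tool frame: the origin (TCP) lies between the finger pads; the fingertips stand 11 mm ahead of it and the grasp point (between the pads) lies 8 mm behind it; z points along the fingers, y is the line along which they close (so a half turn about z gives the same grasp; the last joint's range is limited). The gripper opens to 85 mm and grips with 20 to 120 N. Pads are 22 mm wide; open, the fingers measure 114 mm over their backs; the gripper's body (76 mm by 85 mm) begins 54 mm behind the grasp point. The pads swing forward as they close: fully open they stand 13 mm farther back than shut.
Start: joints at [-1.167, 0.116, 1.442, -0, 1.584, -0.038], TCP at [0.289, -0.61, 0.242] pointing down, gripper open.
Joint ranges: [-2.83, 2.83], [-0.83, 2.19], [0.07, 2.5], [-1.14, 4.28], [0.01, 3], [-2.97, 2.97]. Speed limits (rad/s): [1.89, 1.89, 2.22, 3.14, 3.14, 3.14].

INTERFACE

Orientations are given as a unit quaternion [x, y, z, w].
In Python, from station import env, eyes, nets gives the robot as it stands.
- The arm moves only by the tool send_rows, never from a script. Its argument "increments" is one flat list of numbers, 7 for each row, row after row: the shift along the world's x, y, z as a fraction of full scale, then the turn, a rotation vector about the world's x, y, z as a fraction of full scale, then the closure in counts, from 0 (fully open) to 255 (shut). A call has 1 to 20 rows; each row shifts and turns the commanded pose from where the row before left it; what a row does not reach is not made up. Full scale, the value 1, is 0.25 m for a shift and 2 pi rad for a turn. A row lasts 1/10 s, in which the tool goes at most 50 mm and 8.59 degrees, less where a joint would pass 70% of its speed; a pose out of reach is approached as far as the arm can. A call with a number of a shift or a turn outside -1 to 1 is refused whole. A call with a gripper value outside its range is refused whole. The fingers move at their own pace and stop on an object; "newtons" is the grip in N (left out, the last holds). Time passes only in rows, so rows that do not move let the fingers close. It gives the time, the measured TCP pose, the force, the opening and the grip force at its end, in the units of the state.
- env.observe(): the state, without advancing time (a new reading comes with each control period).
- eyes.camera(name): name is "scene" or "top" or "wrist"; returns a dict with "frame" (384x512x3 uint8, red, green, blue), "mtx" (3x3 intrinsics, pixels), "pose" (4x4, takes a point from camera to world coordinates). Camera axes: x right, y up, looking along -z (the intrinsics and any distortion apply to the point x, -y, -z); pixel columns grow to the right and rows downward; lengths in m; the calibration is good to about 2 mm. The wrist camera is an equidistant fisheye: a pixel r from the principal point sees the ray r / f radians off the axis. A picture is of the moment at which its call begins. There is no depth.
- env.finish_job(): hands the job in; it is judged then, once.
Trained networks look in a picture, given as the dict that the camera call returned (one of the last four; its "shot" number tells which), for a name from the list of things; names that differ only in an ending like _2 or _b are one class to them, and where a whole thing is asked for, a point or a joint stands for the part that bears it (a point fixed in the world has none). Each returns a list of dicts, best first, with "score" (0 to 1); they miss things now and then, are a little off and sometimes report something else, mostly with a low value. They report only what shows in the picture. A call takes as long as a camera call.
- nets.regions_of(picture, thing): "pixels" (384x512 bool, what is visible of it) and "box" ([left, top, width, height] in pixels, round what is visible of it).
The state is a dict: "clock": time; "joints": joint angles; "qd": joint speeds; "effort": joint torques, N m; "tool_pos": TCP position; "ee_rot": TCP orientation; "wrist_force": force on the tool from outside, world axes, zero at the start; "torque": the same for the moment, N m; "width": finger opening in m; "grasp_force": force on a finger pad.
Only numpy, scipy, OpenCV 4.12 (cv2) and the standard library are available. Lean on these libraries where they do the work, as an engineer would, in place of code of your own. Each camera call takes 0.05 s, during which the arm holds its last target. There are 200 camera calls.

TASK

Set the disc sander's speed for the wooden stars: with a fingertip or the outside of the fingers, push the orange lever along its slot away from the short-mark end, counting the clicks by feel, and stop at the third click without running past it. Then press the green start button all the way down and let it come up again. Only push and press: do not take the lever between the fingers, do not press the red stop button, and leave every loose thing (stars, tools, sanding block, bottle) where it lies.

Things in the scene. Friction and masses are not known exactly. Their poses are not given: they have to be found in the camera images.
- console: fixed green metal speed console, 160 (x) x 210 (y) x 70 mm high; origin at the centre of its underside on the bench, z up. The lever's slot runs along its y axis through the middle of the flat top, which is 70 mm above the bench. Six black marks beside the slot, on the console's -x side, stand level with the lever's parking place and its five clicks; the shortest mark is the parking place and they grow longer along +y
- speed_lever (a joint): travel in m of the orange lever along the console's +y axis, 0 (parking place, end stop) to 0.080 (end stop). Spring detents every 16 mm: parked at 0, first click at 0.016, second at 0.032, third at 0.048, and so on. Starts parked (within 3 mm). Between detents it takes a push of up to about 5 N, felt to rise and then drop halfway (8 mm) as the lever snaps on by itself into the next detent, where it stays; no push is needed to hold it there
- lever_top (a point): centre of the top of the orange lever's paddle, 116 mm above the bench; moves with the lever, axes as the console's. The paddle is 30 mm wide (x), 14 mm thick along the slot (y) and 36 mm high, its lower edge 10 mm above the console's top, on a thin steel stem. The console's top is free on either side of it
- start (a joint): travel in m of the green start button, 0 up to 0.006 fully down; springs back up. About 1.5 N starts it moving and 5 N holds it fully down
- start_top (a point): centre of the top face of the green button (36 mm across, 6 mm travel straight down), 72 mm above the bench; in a black collar of 52 mm on a fixed grey box 70 x 70 x 50 mm. It stands on the left or the right of the console, the red one on the other side
- stop (a joint): travel in m of the red stop button, 0 up to 0.006 fully down; not to be pressed
- stop_top (a point): centre of the top face of the red stop button, same make and height as the green one
- star_a: loose carved pale wooden star, 110 mm across, 18 mm high; origin at the centre of its underside
- star_b: a second such star
- star_c: a third such star
- hammer: loose hammer lying on the bench behind the console; origin under its middle, handle towards its -x
- chisel: loose slim hand tool with wooden handle, lying on the bench; origin under its middle, handle towards its -x
- bottle: loose dark bottle with a blue cap, 66 mm across, 190 mm high; origin at the centre of its underside
- sand_block: loose cork sanding block 100 x 60 x 38 mm; origin at the centre of its underside

How it is judged:
On the way, in this order (a step that is already met when the one before it is completed fails the run):
1. the lever rests at the third click (value of joint speed_lever between 0.044 and 0.052 m and velocity of joint speed_lever below 0.01 m/s), for 0.2 s.
2. the green button is pressed down (value of joint start above 0.0045 m and value of joint speed_lever between 0.044 and 0.052 m), for 0.02 s.
At the end, for the whole second after the job is handed in: The lever rests at the third click (48 mm, within 4 mm), both buttons are up, and every loose thing (stars, tools, sanding block, bottle) is within 25 mm of where it lay (value of joint speed_lever between 0.044 and 0.052 m and value of joint each of start, stop below 0.0015 m and distance of each of star_a, star_b, star_c, hammer, chisel, bottle, sand_block from where it was at the start of the episode below 0.025 m); the robot touches nothing.
It fails at once if the lever runs past the third click (value of joint speed_lever above 0.055 m).
It fails at once if the green button is pressed before the lever is at the third click (value of joint start above 0.003 m and not (value of joint speed_lever between 0.044 and 0.052 m)).
It fails at once if the red button is pressed (value of joint stop above 0.003 m).
It fails at once if the lever is taken between the fingers (x of the grasp point in the frame of lever_top between -0.012 and 0.012 m and y of the grasp point in the frame of lever_top between -0.01 and 0.01 m and z of the grasp point in the frame of lever_top between -0.06 and 0.01 m and contact force between the fingers and speed_lever above 0.5 N).
It fails at once if a star, a tool, the sanding block or the bottle is shifted or lifted (distance of any of star_a, star_b, star_c, hammer, chisel, bottle, sand_block from where it was at the start of the episode above 0.025 m).
It also fails if it takes over 64 s, if anything falls off the work surface, if the arm or the gripper's body presses on something with over 40 N, if the wrist force passes 120 N, or if a joint passes its speed limit or range.

## Working session

There is one attempt and no reset: what is moved stays moved. The work goes in short steps, Python scripts to look and compute and a tool call to move; the robot and the scene stay as the last step left them, time stands still between calls to the robot, and variables do not carry over. Pictures are saved under pics/ and viewed, at most 10 in all, crops included, and the job is handed in when it is done.

Besides the shell and the picture viewer there is one more tool, called after "Request:" by a JSON object that holds its "api" and its "payload". send_rows: Moves the arm, as the interface text tells. Shift numbers are shares of 0.25 m and turn numbers shares of 2 pi rad, none past 1 either way. Its arguments: {"type":"object","properties":{"increments":{"type":"array"},"newtons":{"type":"number"}},"required":["increments"]}

```bash
mkdir -p pics; ls; cat > h.py <<'E'
import numpy as np, cv2
from station import env, eyes, nets
def proj(c,P):
    T=np.linalg.inv(c['pose']); p=(T[:3,:3]@np.atleast_2d(P).T).T+T[:3,3]
    K=c['mtx']; u=p*[1,-1,-1]
    return np.c_[K[0,0]*u[:,0]/u[:,2]+K[0,2],K[1,1]*u[:,1]/u[:,2]+K[1,2]]
def onplane(c,px,z):
    K=c['mtx']; d=np.array([(px[0]-K[0,2])/K[0,0],-(px[1]-K[1,2])/K[1,1],-1])
    d=c['pose'][:3,:3]@d; o=c['pose'][:3,3]; return o+d*(z-o[2])/d[2]
E
python3 - <<'E'
from h import *
s=env.observe(); print({k:np.round(v,3) for k,v in s.items()})
ims=[]
for n in ['top','scene']:
    c=eyes.camera(n); print(n,np.round(c['mtx'],1).tolist(),np.round(c['pose'],3).tolist(), [k for k in c])
    ims.append(c['frame'])
    for t,z in [('console',.07),('speed_lever',.116),('start',.072),('stop',.072),('bottle',.1),('hammer',0.02)]:
        for r in nets.regions_of(c,t)[:2]:
            v,u=np.nonzero(r['pixels']); m=(u.mean(),v.mean())
            print(n,t,round(r['score'],2),r['box'],np.round(m,1),np.round(onplane(c,m,z),3))
cv2.imwrite('pics/top.png',cv2.resize(ims[0][:,:,::-1],(800,600),interpolation=cv2.INTER_CUBIC))
cv2.imwrite('pics/scene.png',cv2.resize(ims[1][:,:,::-1],(800,600),interpolation=cv2.INTER_CUBIC))
E
```

```text
pics
{'clock': np.float64(0.0), 'joints': array([-1.167,  0.116,  1.442,  0.   ,  1.584, -0.038]), 'qd': array([ 0.001,  0.001, -0.001,  0.   ,  0.001, -0.001]), 'effort': array([-5.0000e-03, -7.3199e+01, -6.3250e+01, -0.0000e+00,  6.0000e-03,
        0.0000e+00]), 'tool_pos': array([ 0.289, -0.61 ,  0.242]), 'ee_rot': array([ 0.976,  0.219, -0.   , -0.001]), 'wrist_force': array([-0.223,  0.041, -0.025]), 'torque': array([ 0.002,  0.004, -0.023]), 'grasp_force': np.float64(0.0), 'width': np.float64(0.085)}
top [[451.7, 0.0, 254.6], [0.0, 451.7, 194.1], [0.0, 0.0, 1.0]] [[-0.013, 0.994, -0.107, 0.443], [-1.0, -0.014, -0.012, 0.024], [-0.014, 0.106, 0.994, 1.367], [0.0, 0.0, 0.0, 1.0]] ['frame', 'mtx', 'pose', 'shot']
top console 0.55 [236.5, 173.7, 75.5, 59.5] [274.4 202.2] [ 0.558 -0.016  0.07 ]
top start 0.45 [213.0, 203.3, 8.3, 13.0] [216.9 208.4] [0.542 0.149 0.072]
top bottle 0.64 [352.1, 136.2, 33.5, 27.7] [370.1 149.5] [ 0.702 -0.29   0.1  ]
top hammer 0.86 [182.4, 144.8, 87.8, 31.5] [219.7 157.2] [0.702 0.145 0.02 ]
scene [[382.2, 0.0, 257.7], [0.0, 382.2, 197.2], [0.0, 0.0, 1.0]] [[0.834, -0.444, 0.328, 0.835], [0.552, 0.682, -0.479, -0.383], [-0.011, 0.581, 0.814, 0.804], [0.0, 0.0, 0.0, 1.0]] ['frame', 'mtx', 'pose', 'shot']
scene console 0.67 [198.0, 177.4, 103.2, 107.5] [249.2 231. ] [ 0.575 -0.039  0.07 ]
scene speed_lever 0.46 [234.1, 218.1, 14.8, 18.9] [240.1 228.6] [ 0.572 -0.066  0.116]
scene start 0.45 [272.6, 163.4, 17.3, 14.2] [281.7 172. ] [0.547 0.143 0.072]
scene stop 0.77 [191.3, 276.2, 21.5, 17.8] [201.8 285.8] [ 0.567 -0.198  0.072]
scene stop 0.2 [235.2, 218.6, 12.3, 17.4] [241.  228.6] [ 0.556 -0.044  0.072]
scene bottle 0.94 [208.9, 344.6, 38.0, 39.4] [229.  366.1] [ 0.707 -0.294  0.1  ]
scene hammer 0.92 [306.1, 176.4, 60.6, 91.3] [334.2 217. ] [0.707 0.13  0.02 ]
```

View pics/top.png

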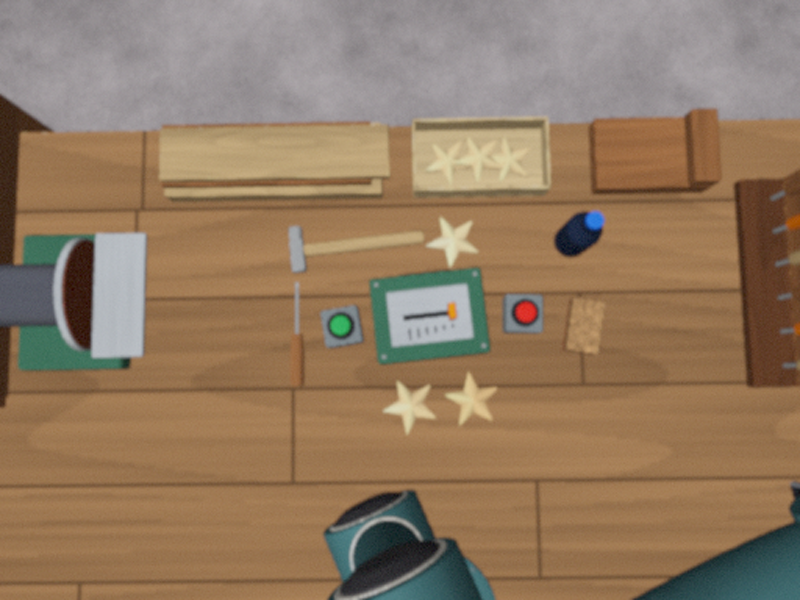

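View pics/scene.png

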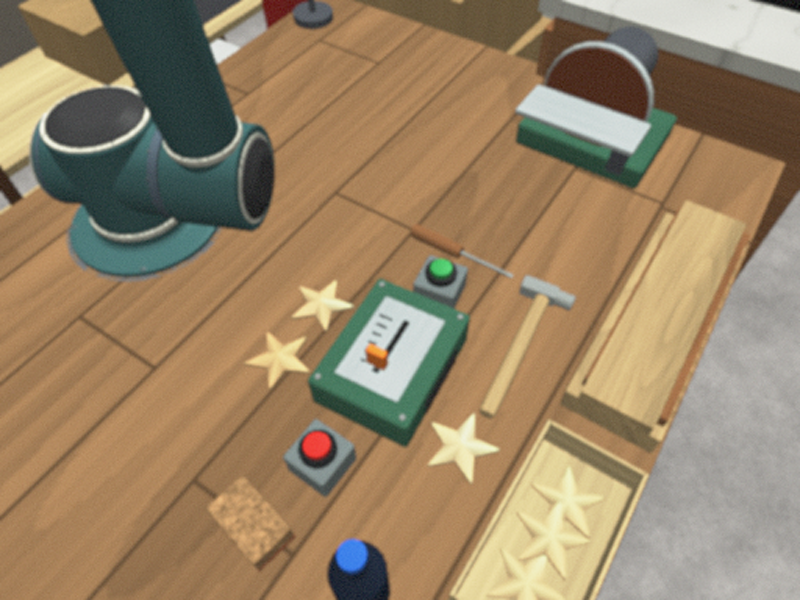

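Top view (800x600): lever orange at (452,311) parked at the right (−y) end, with the marks below it growing to the left. Green is on the left (341,325), red on the right (525,312). The scene view agrees. Next I'll fit the console pose.

```bash
cat > m.py <<'E'
from h import *
from scipy.optimize import least_squares
def cen(c,lo,hi,near=None):
    h=cv2.cvtColor(c['frame'],cv2.COLOR_RGB2HSV); m=cv2.inRange(h,lo,hi)
    n,l,s,ce=cv2.connectedComponentsWithStats(m)
    i=[i for i in range(1,n) if s[i,4]>15]
    if near is not None: i=[min(i,key=lambda k:np.hypot(*(ce[k]-near)))]
    return [(ce[k],s[k,4]) for k in i]
E
python3 - <<'E'
from m import *
T=eyes.camera('top'); S=eyes.camera('scene')
q=.64
px={'T':{'g':(341*q,325*q),'r':(525*q,312*q),'o':(452*q,311*q)},'S':{'g':(441*q,269*q),'r':(317*q,447*q),'o':(377*q,355*q)}}
rng={'g':((50,120,60),(75,255,255)),'r':((0,150,90),(4,255,255)),'o':((7,190,150),(17,255,255))}
for n,c in (('T',T),('S',S)):
    for k in 'gro':
        (ce,a),=cen(c,*rng[k],near=np.array(px[n][k]))
        print(n,k,ce.round(1),a,onplane(c,ce,.116 if k=='o' else .070).round(4))
# console: top-face outline by green mask in top image
for n,c,nr in (('T',T,(275,202)),('S',S,(249,231))):
    h=cv2.cvtColor(c['frame'],cv2.COLOR_RGB2HSV); m=cv2.inRange(h,(60,80,30),(95,255,160))
    # white plate
    w=cv2.inRange(h,(0,0,140),(180,60,255)); k,l,s,ce=cv2.connectedComponentsWithStats(w)
    i=min([i for i in range(1,k) if s[i,4]>300],key=lambda j:np.hypot(*(ce[j]-nr)))
    cn,_=cv2.findContours((l==i).astype(np.uint8),cv2.RETR_EXTERNAL,cv2.CHAIN_APPROX_NONE)
    W=np.array([onplane(c,p[0],.07)[:2] for p in max(cn,key=len)],np.float32)
    r=cv2.minAreaRect(W*1000); print(n,'plate',s[i,4],r, cv2.boxPoints(r).round(0).tolist())
for n,c in (('T',T),('S',S)):
    x,y=(225,160) if n=='T' else (190,165)
    cv2.imwrite(f'pics/crop{n}.png',cv2.resize(c['frame'][y:y+90,x:x+120,::-1],(800,600),interpolation=cv2.INTER_CUBIC))
E
```

```text
T g [217.4 207.7] 152 [0.5445 0.1483 0.07  ]
T r [336.2 199.3] 136 [ 0.564 -0.194  0.07 ]
T o [507.6 142. ] 47 [ 0.7141 -0.67    0.116 ]
S g [281.8 171.8] 148 [0.5467 0.1455 0.07  ]
S r [202.2 284.6] 271 [ 0.5653 -0.1946  0.07  ]
S o [240.6 226.5] 39 [ 0.5694 -0.061   0.116 ]
T plate 1774 ((561.1265258789062, -16.661087036132812), (104.45056915283203, 154.12576293945312), 5.57050085067749) [[502.0, 55.0], [517.0, -98.0], [621.0, -88.0], [606.0, 65.0]]
S plate 2438 ((561.0548706054688, -15.795806884765625), (104.57209777832031, 155.2919921875), 5.434759140014648) [[502.0, 57.0], [516.0, -98.0], [620.0, -88.0], [606.0, 66.0]]
```

View pics/cropT.png

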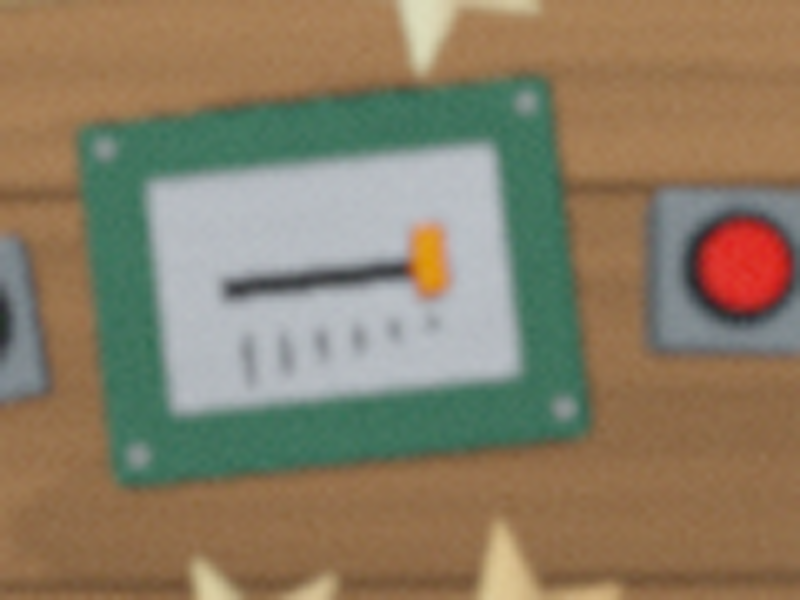

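Console centre is about (0.561, −0.016), yaw about +5.5°. The lever is parked at the −y end at about (0.565, −0.056). I'll close the fingers, align them with the slot, and hover on the lever's −y side.

Request:
{"api": "send_rows", "payload": {"increments": [0.075, 0.136, 0, 0, 0, -0.0037, 255, 0.075, 0.136, 0, 0, 0, -0.0037, 255, 0.075, 0.136, 0, 0, 0, -0.0037, 255, 0.075, 0.136, 0, 0, 0, -0.0037, 255, 0.075, 0.136, 0, 0, 0, -0.0037, 255, 0.075, 0.136, 0, 0, 0, -0.0037, 255, 0.075, 0.136, 0, 0, 0, -0.0037, 255, 0.075, 0.136, 0, 0, 0, -0.0037, 255, 0.075, 0.136, 0, 0, 0, -0.0037, 255, 0.075, 0.136, 0, 0, 0, -0.0037, 255, 0.075, 0.136, 0, 0, 0, -0.0037, 255, 0.075, 0.136, 0, 0, 0, -0.0037, 255, 0.075, 0.136, 0, 0, 0, -0.0037, 255, 0.075, 0.136, 0, 0, 0, -0.0037, 255, 0.075, 0.136, 0, 0, 0, -0.0037, 255, 0, 0, 0, 0, 0, 0, 255, 0, 0, 0, 0, 0, 0, 255]}}

```text
clock: 2.5
tool_pos: [0.57, -0.0996, 0.2422]
ee_rot: [0.999, 0.047, -0.0, 0.0]
wrist_force: [0.2, -0.8, 0.0]
width: -0.0
grasp_force: 0.0
```

Request:
{"api": "send_rows", "payload": {"increments": [0, 0, -0.08, 0, 0, 0, 255, 0, 0, -0.08, 0, 0, 0, 255, 0, 0, -0.08, 0, 0, 0, 255, 0, 0, -0.08, 0, 0, 0, 255, 0, 0, -0.08, 0, 0, 0, 255, 0, 0, -0.08, 0, 0, 0, 255, 0, 0, -0.08, 0, 0, 0, 255, 0, 0, 0, 0, 0, 0, 255, 0, 0, 0, 0, 0, 0, 255]}}

```text
clock: 3.4
tool_pos: [0.5697, -0.101, 0.1029]
ee_rot: [0.999, 0.046, -0.0, 0.0]
wrist_force: [0.3, -0.3, 0.8]
width: 0.0001
grasp_force: 0.0
```

```bash
python3 - <<'E'
from m import *
S=eyes.camera('scene'); W=eyes.camera('wrist')
a=cv2.resize(S['frame'][165:265,190:320],(520,400),interpolation=cv2.INTER_CUBIC)
b=cv2.resize(W['frame'],(280,210)); 
im=np.zeros((400,800,3),np.uint8); im[:,:520]=a; im[:210,520:]=b
cv2.imwrite('pics/near.png',im[:,:,::-1])
E
```

```text
(no output)
```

View pics/near.png

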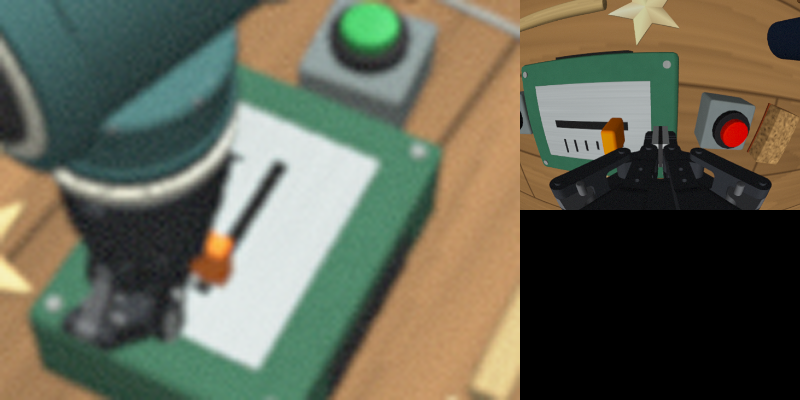

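Fingertips are beside the paddle on its −y side, at paddle height (wrist inset: paddle at (612,135), just left of the fingers). Approaching along the slot.

Request:
{"api": "send_rows", "payload": {"increments": [-0.0012, 0.012, 0, 0, 0, 0, 255, -0.0012, 0.012, 0, 0, 0, 0, 255, -0.0012, 0.012, 0, 0, 0, 0, 255, -0.0012, 0.012, 0, 0, 0, 0, 255, -0.0012, 0.012, 0, 0, 0, 0, 255, 0, 0, 0, 0, 0, 0, 255, 0, 0, 0, 0, 0, 0, 255]}}

```text
clock: 4.2
tool_pos: [0.5684, -0.0851, 0.1023]
ee_rot: [0.999, 0.047, -0.0, 0.0]
wrist_force: [0.4, -0.2, -0.0]
width: -0.0003
grasp_force: 0.0
```

Request:
{"api": "send_rows", "payload": {"increments": [-0.0004, 0.004, 0, 0, 0, 0, 255, -0.0004, 0.004, 0, 0, 0, 0, 255, 0, 0, 0, 0, 0, 0, 255]}}

```text
clock: 4.5
tool_pos: [0.5681, -0.0831, 0.1023]
ee_rot: [0.999, 0.047, -0.0, -0.0]
wrist_force: [0.1, -0.4, 0.2]
width: -0.0001
grasp_force: 0.0
```

Request:
{"api": "send_rows", "payload": {"increments": [-0.0004, 0.004, 0, 0, 0, 0, 255, -0.0004, 0.004, 0, 0, 0, 0, 255, 0, 0, 0, 0, 0, 0, 255]}}

```text
clock: 4.8
tool_pos: [0.5679, -0.0811, 0.1023]
ee_rot: [0.999, 0.047, -0.0, -0.0]
wrist_force: [0.9, -0.6, -0.0]
width: -0.0
grasp_force: 0.0
```

Request:
{"api": "send_rows", "payload": {"increments": [-0.0004, 0.004, 0, 0, 0, 0, 255, -0.0004, 0.004, 0, 0, 0, 0, 255, 0, 0, 0, 0, 0, 0, 255]}}

```text
clock: 5.1
tool_pos: [0.5678, -0.0791, 0.1023]
ee_rot: [0.999, 0.047, 0.0, -0.0]
wrist_force: [-0.4, 0.7, 0.2]
width: -0.0001
grasp_force: 0.0
```

Request:
{"api": "send_rows", "payload": {"increments": [-0.0004, 0.004, 0, 0, 0, 0, 255, -0.0004, 0.004, 0, 0, 0, 0, 255, 0, 0, 0, 0, 0, 0, 255]}}

```text
clock: 5.4
tool_pos: [0.5675, -0.0771, 0.1023]
ee_rot: [0.999, 0.047, -0.0, -0.0]
wrist_force: [0.2, -0.6, 0.3]
width: 0.0003
grasp_force: 0.0
```

Request:
{"api": "send_rows", "payload": {"increments": [-0.0004, 0.004, 0, 0, 0, 0, 255, -0.0004, 0.004, 0, 0, 0, 0, 255, 0, 0, 0, 0, 0, 0, 255]}}

```text
clock: 5.7
tool_pos: [0.5674, -0.0752, 0.1023]
ee_rot: [0.999, 0.047, 0.0, 0.0]
wrist_force: [-0.1, -1.5, -0.3]
width: -0.0
grasp_force: 0.7
```

Request:
{"api": "send_rows", "payload": {"increments": [-0.0004, 0.004, 0, 0, 0, 0, 255, -0.0004, 0.004, 0, 0, 0, 0, 255, 0, 0, 0, 0, 0, 0, 255]}}

```text
clock: 6.0
tool_pos: [0.5672, -0.0732, 0.1023]
ee_rot: [0.999, 0.047, 0.0, 0.0]
wrist_force: [-0.8, -4.0, 0.6]
width: -0.0004
grasp_force: 1.8
```

Request:
{"api": "send_rows", "payload": {"increments": [-0.0004, 0.004, 0, 0, 0, 0, 255, -0.0004, 0.004, 0, 0, 0, 0, 255, 0, 0, 0, 0, 0, 0, 255]}}

```text
clock: 6.3
tool_pos: [0.567, -0.0711, 0.1023]
ee_rot: [0.999, 0.047, 0.0, -0.0]
wrist_force: [0.6, -4.6, 0.2]
width: 0.0001
grasp_force: 1.8
```

Request:
{"api": "send_rows", "payload": {"increments": [-0.0004, 0.004, 0, 0, 0, 0, 255, -0.0004, 0.004, 0, 0, 0, 0, 255, 0, 0, 0, 0, 0, 0, 255]}}

```text
clock: 6.6
tool_pos: [0.5667, -0.0688, 0.1023]
ee_rot: [0.999, 0.047, -0.0, -0.0]
wrist_force: [0.9, 0.1, -0.2]
width: 0.0
grasp_force: 0.3
```

Request:
{"api": "send_rows", "payload": {"increments": [-0.0004, 0.004, 0, 0, 0, 0, 255, -0.0004, 0.004, 0, 0, 0, 0, 255, 0, 0, 0, 0, 0, 0, 255]}}

```text
clock: 6.9
tool_pos: [0.5665, -0.0669, 0.1023]
ee_rot: [0.999, 0.047, -0.0, -0.0]
wrist_force: [0.3, -0.2, 0.6]
width: -0.0001
grasp_force: 0.0
```

First click felt: the force rose to 4.6 N and dropped at TCP y ≈ −0.070. I expect the next snaps at about −0.054 and −0.038.

Request:
{"api": "send_rows", "payload": {"increments": [-0.0008, 0.008, 0, 0, 0, 0, 255, -0.0008, 0.008, 0, 0, 0, 0, 255, 0, 0, 0, 0, 0, 0, 255]}}

```text
clock: 7.2
tool_pos: [0.5661, -0.0629, 0.1023]
ee_rot: [0.999, 0.047, -0.0, -0.0]
wrist_force: [0.6, 0.2, 0.7]
width: 0.0
grasp_force: 0.0
```

Request:
{"api": "send_rows", "payload": {"increments": [-0.0004, 0.004, 0, 0, 0, 0, 255, -0.0004, 0.004, 0, 0, 0, 0, 255, 0, 0, 0, 0, 0, 0, 255]}}

```text
clock: 7.5
tool_pos: [0.5659, -0.0611, 0.1023]
ee_rot: [0.999, 0.047, -0.0, -0.0]
wrist_force: [0.2, -0.1, 0.6]
width: 0.0004
grasp_force: 0.0
```

Request:
{"api": "send_rows", "payload": {"increments": [-0.0004, 0.004, 0, 0, 0, 0, 255, -0.0004, 0.004, 0, 0, 0, 0, 255, 0, 0, 0, 0, 0, 0, 255]}}

```text
clock: 7.8
tool_pos: [0.5658, -0.0592, 0.1023]
ee_rot: [0.999, 0.047, 0.0, 0.0]
wrist_force: [0.7, -1.5, -0.4]
width: 0.0001
grasp_force: 0.7
```

Request:
{"api": "send_rows", "payload": {"increments": [-0.0004, 0.004, 0, 0, 0, 0, 255, -0.0004, 0.004, 0, 0, 0, 0, 255, 0, 0, 0, 0, 0, 0, 255]}}

```text
clock: 8.1
tool_pos: [0.5656, -0.0573, 0.1024]
ee_rot: [0.999, 0.047, 0.0, 0.0]
wrist_force: [0.2, -3.6, 0.4]
width: 0.0001
grasp_force: 1.8
```

Request:
{"api": "send_rows", "payload": {"increments": [-0.0004, 0.004, 0, 0, 0, 0, 255, -0.0004, 0.004, 0, 0, 0, 0, 255, 0, 0, 0, 0, 0, 0, 255]}}

```text
clock: 8.4
tool_pos: [0.5653, -0.0551, 0.1023]
ee_rot: [0.999, 0.047, -0.0, -0.0]
wrist_force: [-0.0, -3.2, -0.1]
width: 0.0003
grasp_force: 1.7
```

Request:
{"api": "send_rows", "payload": {"increments": [-0.0004, 0.004, 0, 0, 0, 0, 255, 0, 0, 0, 0, 0, 0, 255]}}

```text
clock: 8.6
tool_pos: [0.5652, -0.054, 0.1023]
ee_rot: [0.999, 0.047, 0.0, -0.0]
wrist_force: [0.6, -1.7, 0.5]
width: 0.0001
grasp_force: 1.2
```

Request:
{"api": "send_rows", "payload": {"increments": [-0.0004, 0.004, 0, 0, 0, 0, 255, 0, 0, 0, 0, 0, 0, 255]}}

```text
clock: 8.8
tool_pos: [0.5651, -0.0529, 0.1023]
ee_rot: [0.999, 0.047, -0.0, -0.0]
wrist_force: [0.6, -1.0, 1.1]
width: -0.0001
grasp_force: 0.3
```

Second click near −0.053. On to the third (snap expected about −0.037), in finer steps.

Request:
{"api": "send_rows", "payload": {"increments": [-0.0004, 0.004, 0, 0, 0, 0, 255, 0, 0, 0, 0, 0, 0, 255]}}

```text
clock: 9.0
tool_pos: [0.565, -0.0519, 0.1022]
ee_rot: [0.999, 0.047, -0.0, -0.0]
wrist_force: [-0.2, 0.4, -0.2]
width: -0.0001
grasp_force: 0.0
```

Request:
{"api": "send_rows", "payload": {"increments": [-0.0008, 0.008, 0, 0, 0, 0, 255, -0.0008, 0.008, 0, 0, 0, 0, 255, 0, 0, 0, 0, 0, 0, 255]}}

```text
clock: 9.3
tool_pos: [0.5646, -0.0479, 0.1023]
ee_rot: [0.999, 0.047, -0.0, -0.0]
wrist_force: [0.4, -0.1, 0.4]
width: 0.0002
grasp_force: 0.0
```

Request:
{"api": "send_rows", "payload": {"increments": [-0.0004, 0.004, 0, 0, 0, 0, 255, -0.0004, 0.004, 0, 0, 0, 0, 255, 0, 0, 0, 0, 0, 0, 255]}}

```text
clock: 9.6
tool_pos: [0.5645, -0.0461, 0.1023]
ee_rot: [0.999, 0.047, 0.0, -0.0]
wrist_force: [-0.4, 0.5, 0.1]
width: 0.0001
grasp_force: 0.0
```

Request:
{"api": "send_rows", "payload": {"increments": [-0.0004, 0.004, 0, 0, 0, 0, 255, -0.0004, 0.004, 0, 0, 0, 0, 255, 0, 0, 0, 0, 0, 0, 255]}}

```text
clock: 9.9
tool_pos: [0.5642, -0.0442, 0.1023]
ee_rot: [0.999, 0.047, 0.0, 0.0]
wrist_force: [-0.2, -0.1, -0.5]
width: -0.0003
grasp_force: 0.1
```

Request:
{"api": "send_rows", "payload": {"increments": [-0.0004, 0.004, 0, 0, 0, 0, 255, -0.0004, 0.004, 0, 0, 0, 0, 255, 0, 0, 0, 0, 0, 0, 255]}}

```text
clock: 10.2
tool_pos: [0.5641, -0.0423, 0.1023]
ee_rot: [0.999, 0.047, 0.0, 0.0]
wrist_force: [1.3, -2.8, -0.3]
width: 0.0001
grasp_force: 1.4
```

Request:
{"api": "send_rows", "payload": {"increments": [-0.0004, 0.004, 0, 0, 0, 0, 255, 0, 0, 0, 0, 0, 0, 255]}}

```text
clock: 10.4
tool_pos: [0.564, -0.0413, 0.1023]
ee_rot: [0.999, 0.047, 0.0, 0.0]
wrist_force: [1.2, -4.3, 0.2]
width: -0.0
grasp_force: 1.9
```

Request:
{"api": "send_rows", "payload": {"increments": [-0.0004, 0.004, 0, 0, 0, 0, 255, 0, 0, 0, 0, 0, 0, 255]}}

```text
clock: 10.6
tool_pos: [0.5639, -0.0402, 0.1023]
ee_rot: [0.999, 0.047, 0.0, 0.0]
wrist_force: [0.2, -4.1, -0.4]
width: 0.0001
grasp_force: 2.0
```

Request:
{"api": "send_rows", "payload": {"increments": [-0.0004, 0.004, 0, 0, 0, 0, 255, 0, 0, 0, 0, 0, 0, 255]}}

```text
clock: 10.8
tool_pos: [0.5637, -0.0391, 0.1023]
ee_rot: [0.999, 0.047, -0.0, -0.0]
wrist_force: [0.2, -4.1, -0.3]
width: 0.0003
grasp_force: 1.8
```

Request:
{"api": "send_rows", "payload": {"increments": [-0.0004, 0.004, 0, 0, 0, 0, 255, 0, 0, 0, 0, 0, 0, 255]}}

```text
clock: 11.0
tool_pos: [0.5636, -0.038, 0.1023]
ee_rot: [0.999, 0.047, 0.0, -0.0]
wrist_force: [0.8, -2.9, -0.5]
width: 0.0002
grasp_force: 1.1
```

Request:
{"api": "send_rows", "payload": {"increments": [-0.0004, 0.004, 0, 0, 0, 0, 255, 0, 0, 0, 0, 0, 0, 255]}}

```text
clock: 11.2
tool_pos: [0.5635, -0.0369, 0.1023]
ee_rot: [0.999, 0.047, -0.0, -0.0]
wrist_force: [0.1, -0.5, 0.6]
width: 0.0002
grasp_force: 0.2
```

Request:
{"api": "send_rows", "payload": {"increments": [-0.0004, 0.004, 0, 0, 0, 0, 255, 0, 0, 0, 0, 0, 0, 255, 0, 0, 0, 0, 0, 0, 255]}}

```text
clock: 11.5
tool_pos: [0.5634, -0.0361, 0.1023]
ee_rot: [0.999, 0.047, -0.0, -0.0]
wrist_force: [-1.0, -0.1, -0.4]
width: -0.0001
grasp_force: 0.0
```

Request:
{"api": "send_rows", "payload": {"increments": [0.001, -0.01, 0, 0, 0, 0, 255, 0.001, -0.01, 0, 0, 0, 0, 255, 0.001, -0.02, 0, 0, 0, 0, 255, 0, -0.02, 0, 0, 0, 0, 255, 0, 0, 0.1, 0, 0, 0, 255, 0, 0, 0.1, 0, 0, 0, 255, 0, 0, 0.1, 0, 0, 0, 255, 0, 0, 0.1, 0, 0, 0, 255, 0, 0, 0, 0, 0, 0, 255]}}

```text
clock: 12.4
tool_pos: [0.5653, -0.0518, 0.2061]
ee_rot: [0.999, 0.046, 0.002, 0.0]
wrist_force: [0.8, 0.3, 0.6]
width: 0.0002
grasp_force: 0.0
```

```bash
python3 - <<'E'
from m import *
S=eyes.camera('scene'); W=eyes.camera('wrist')
a=cv2.resize(S['frame'][165:265,190:320],(520,400),interpolation=cv2.INTER_CUBIC)
b=cv2.resize(W['frame'],(280,210)); 
im=np.zeros((400,800,3),np.uint8); im[:,:520]=a; im[:210,520:]=b
cv2.imwrite('pics/near2.png',im[:,:,::-1])
# expected lever-top for travel values, in scene px
c0=np.array([.561,-.016]); u=np.array([-.095,.9955])
for s in (.032,.048,.064): print(s,proj(S,np.r_[c0+u*(s-.04),.098]).round(1))
print([(a.round(1),n) for a,n in cen(S,(5,180,110),(18,255,255)) if 190<a[0]<320 and 165<a[1]<265])
for s in (.0,): print(s,proj(S,np.r_[c0+u*(s-.04),.098]).round(1))
E
```

```text
0.032 [[247.8 216.9]]
0.048 [[251.3 211.5]]
0.064 [[254.7 206.2]]
[(array([251.5, 211.4]), np.int32(97))]
0.0 [[240.6 228.1]]
```

View pics/near2.png

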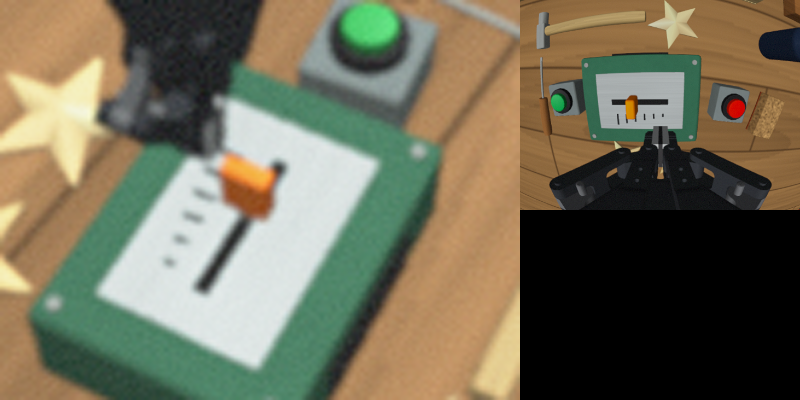

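Lever blob at (251.5, 211.4) matches the 48 mm prediction (251.3, 211.5), so it rests at the third click. Now to the green button at about (0.545, 0.148).

Request:
{"api": "send_rows", "payload": {"increments": [-0.0135, 0.1333, 0, 0, 0, 0, 255, -0.0135, 0.1333, 0, 0, 0, 0, 255, -0.0135, 0.1333, 0, 0, 0, 0, 255, -0.0135, 0.1333, 0, 0, 0, 0, 255, -0.0135, 0.1333, 0, 0, 0, 0, 255, -0.0135, 0.1333, 0, 0, 0, 0, 255, 0, 0, 0, 0, 0, 0, 255, 0, 0, -0.08, 0, 0, 0, 255, 0, 0, -0.08, 0, 0, 0, 255, 0, 0, -0.08, 0, 0, 0, 255, 0, 0, -0.08, 0, 0, 0, 255, 0, 0, -0.08, 0, 0, 0, 255, 0, 0, 0, 0, 0, 0, 255]}}

```text
clock: 13.8
tool_pos: [0.5424, 0.1477, 0.0986]
ee_rot: [0.999, 0.046, -0.003, 0.001]
wrist_force: [-1.1, 0.3, 0.4]
width: -0.0002
grasp_force: 0.0
```

```bash
python3 - <<'E'
from m import *
S=eyes.camera('scene'); W=eyes.camera('wrist')
a=cv2.resize(S['frame'][130:230,230:330],(400,400),interpolation=cv2.INTER_CUBIC)
b=cv2.resize(W['frame'][150:350,156:356],(400,400))
cv2.imwrite('pics/near3.png',np.hstack([a,b])[:,:,::-1])
E
```

```text
(no output)
```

View pics/near3.png

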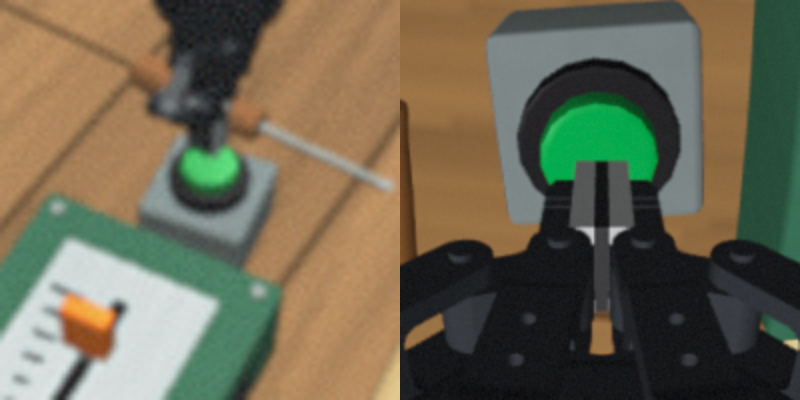

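The closed fingertips are over the green button: centred sideways, within about 3 mm along x. Nudging +2 mm in x, then descending by feel.

Request:
{"api": "send_rows", "payload": {"increments": [0.008, 0, 0, 0, 0, 0, 255, 0, 0, 0, 0, 0, 0, 255]}}

```text
clock: 14.1
tool_pos: [0.5466, 0.1487, 0.1034]
ee_rot: [0.999, 0.046, 0.001, -0.0]
wrist_force: [0.1, 0.5, -0.2]
width: -0.0
grasp_force: 0.0
```

Request:
{"api": "send_rows", "payload": {"increments": [0, 0, -0.016, 0, 0, 0, 255, 0, 0, -0.016, 0, 0, 0, 255, 0, 0, 0, 0, 0, 0, 255]}}

```text
clock: 14.4
tool_pos: [0.5456, 0.1487, 0.0936]
ee_rot: [0.999, 0.047, -0.0, 0.0]
wrist_force: [-0.1, -0.2, -0.4]
width: -0.0
grasp_force: 0.0
```

Request:
{"api": "send_rows", "payload": {"increments": [0, 0, -0.008, 0, 0, 0, 255, 0, 0, -0.008, 0, 0, 0, 255, 0, 0, 0, 0, 0, 0, 255]}}

```text
clock: 14.7
tool_pos: [0.5458, 0.1487, 0.09]
ee_rot: [0.999, 0.047, -0.0, 0.0]
wrist_force: [0.3, 0.4, 0.2]
width: 0.0002
grasp_force: 0.0
```

Request:
{"api": "send_rows", "payload": {"increments": [0, 0, -0.012, 0, 0, 0, 255, 0, 0, -0.012, 0, 0, 0, 255, 0, 0, 0, 0, 0, 0, 255]}}

```text
clock: 15.0
tool_pos: [0.5457, 0.1487, 0.0837]
ee_rot: [0.999, 0.047, -0.0, 0.0]
wrist_force: [0.2, -0.1, 0.4]
width: -0.0002
grasp_force: 0.0
```

Request:
{"api": "send_rows", "payload": {"increments": [0, 0, -0.006, 0, 0, 0, 255, 0, 0, 0, 0, 0, 0, 255]}}

```text
clock: 15.2
tool_pos: [0.546, 0.1488, 0.0828]
ee_rot: [0.999, 0.047, 0.0, -0.0]
wrist_force: [-1.1, 0.9, 1.6]
width: -0.0
grasp_force: 0.7
```

Request:
{"api": "send_rows", "payload": {"increments": [0, 0, -0.006, 0, 0, 0, 255, 0, 0, 0, 0, 0, 0, 255]}}

```text
clock: 15.4
tool_pos: [0.546, 0.1488, 0.0813]
ee_rot: [0.999, 0.047, 0.0, -0.0]
wrist_force: [-0.2, 0.4, 2.5]
width: 0.0002
grasp_force: 1.1
```

Request:
{"api": "send_rows", "payload": {"increments": [0, 0, -0.006, 0, 0, 0, 255, 0, 0, 0, 0, 0, 0, 255]}}

```text
clock: 15.6
tool_pos: [0.5461, 0.1488, 0.0798]
ee_rot: [0.999, 0.047, 0.0, -0.0]
wrist_force: [-0.4, -0.1, 2.8]
width: -0.0001
grasp_force: 1.6
```

Contact was at 0.083 as expected, so the button is about 3 mm down. Continuing to about 0.077.

Request:
{"api": "send_rows", "payload": {"increments": [0, 0, -0.006, 0, 0, 0, 255, 0, 0, 0, 0, 0, 0, 255]}}

```text
clock: 15.8
tool_pos: [0.546, 0.1488, 0.0783]
ee_rot: [0.999, 0.047, 0.0, -0.0]
wrist_force: [-0.0, -0.1, 4.7]
width: 0.0002
grasp_force: 2.0
```

Request:
{"api": "send_rows", "payload": {"increments": [0, 0, -0.006, 0, 0, 0, 255, 0, 0, 0, 0, 0, 0, 255]}}

```text
clock: 16.0
tool_pos: [0.5461, 0.1488, 0.077]
ee_rot: [0.999, 0.047, 0.0, -0.0]
wrist_force: [-0.2, -0.1, 5.2]
width: -0.0
grasp_force: 2.7
```

Request:
{"api": "send_rows", "payload": {"increments": [0, 0, -0.003, 0, 0, 0, 255, 0, 0, 0, 0, 0, 0, 255, 0, 0, 0, 0, 0, 0, 255]}}

```text
clock: 16.3
tool_pos: [0.5461, 0.1488, 0.0769]
ee_rot: [0.999, 0.047, 0.0, -0.0]
wrist_force: [-4.7, -0.4, 12.7]
width: 0.0002
grasp_force: 6.4
```

Bottomed out: the force jumped to 12.7 N with no further travel. Lifting off.

Request:
{"api": "send_rows", "payload": {"increments": [0, 0, 0.02, 0, 0, 0, 255, 0, 0, 0.04, 0, 0, 0, 255, 0, 0, 0.1, 0, 0, 0, 255, 0, 0, 0.1, 0, 0, 0, 255, 0, 0, 0.1, 0, 0, 0, 255, 0, 0, 0.1, 0, 0, 0, 255, 0, 0, 0, 0, 0, 0, 255, 0, 0, 0, 0, 0, 0, 255]}}

```text
clock: 17.1
tool_pos: [0.5459, 0.1487, 0.1913]
ee_rot: [0.999, 0.047, 0.0, -0.0]
wrist_force: [0.7, 1.4, -0.5]
width: 0.0
grasp_force: 0.0
```

```bash
python3 - <<'E'
from m import *
S=eyes.camera('scene')
print([(a.round(1),n) for a,n in cen(S,(5,180,110),(18,255,255)) if 190<a[0]<320 and 165<a[1]<265], env.observe()['tool_pos'], env.observe()['wrist_force'])
print(env.finish_job())
E
```

```text
[(array([251.5, 211.3]), np.int32(103))] [0.54566029 0.14867392 0.19041602] [-0.26078004  0.10447452 -0.14898051]
the job is handed in; nothing more can be done
None
```

The lever rests at the third click, the green button was pressed all the way down and released, and the job is handed in at about 17 s; the hand-in returned no verdict.

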